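# Centre a lens mount on the platen and index it to the viewing station

### The job

With the slide carriage still locked at its loading stop, tap the square lens mount from its sides, pushing it and never lifting it, until it sits centred and square within the corner marks engraved on the platen. Then pull up the index plunger knob, slide the carriage across to the viewing station in front of the small inclined barrel, and let the plunger drop fully home into the hole there, with the lens still centred. Do not disturb the eyepiece, the dropper bottle or the slide box.

Things in the scene. Friction and masses are not known exactly. Their poses are not given: they have to be found in the camera images.
- mount: Lens in a dark square mount, 100 x 100 mm and 16 mm thick, with a round ring and lens 82 mm across on top (26 mm high in all); 0.35 kg nominal, loose on the platen. Origin at the centre of its underside, x and y axes parallel to its sides, z up. White ticks at the middle of its four sides. It slides with dry friction and stops where the push stops. At the start it lies some mm off the mark and turned 0.16 to 0.30 rad anticlockwise (seen from above) from the marks
- mark (a point): Centre of the corner marks, on the top surface of the flat aluminium platen (150 x 150 mm, 48 mm above the desk), and moving with it. x and y axes parallel to the platen's sides and to the marks, z up; the mount belongs with its origin here and its x axis along this x axis. The corner marks are four thin dark L lines just outside the 100 x 100 mm outline of the mount, with dark lines from mid-sides to the platen's edges
- bench: Fixed grey slide base, 170 x 325 x 12 mm, carrying rods, a steel index strip and, on its +x side at the viewing station, a post with a small black inclined barrel (lower end 75 mm, top 133 mm above the desk, 58 to 118 mm from the slide's centre line). Origin on the desk, on the slide's centre line, midway between the two stations; loading station at y = +50 mm, viewing station at y = -50 mm of its frame; z up. The carriage slides along its y axis
- knob (a point): Middle of the black round plunger knob, 24 mm across and 30 mm high (from 15 mm below this point, where it tapers a little, to 15 mm above), on a tongue of the carriage 103 mm from the mark along the mark's +y axis; under the knob a collar 20 mm across, then the tongue 26 mm below this point. Moves with the plunger. Free all round, so it can be gripped from above
- plunger (a joint): Lift of the plunger in m: 0 = pin fully down (in a hole), 0.014 = top stop. A spring presses it down with 3 N at 0, 5 N at 0.010. The pin goes 8 mm into a hole: it frees the carriage from about 0.008 up; between the holes it rides on the strip at 0.008
- carriage (a joint): Travel of the carriage in m along the bench's -y axis: 0 = loading hole (start, locked), 0.100 = viewing hole; stops at -0.003 and 0.104. 2 N of friction. The pin has about 1.5 mm of play in its hole
- eyepiece: Bystander: spare eyepiece, black, 39 mm across, 46 mm high, standing on the desk; origin at the centre of its underside
- dropper: Bystander: brown dropper bottle, 29 mm across, 102 mm high, standing on the desk; origin at the centre of its underside
- slidebox: Bystander: green slide box, 73 x 105 x 34 mm, on the desk; origin at the centre of its underside

How it is judged:
By the outcome, as a careful person would: the job done as asked, in the order asked, and still so for the second after the job is handed in, with the robot touching nothing.
It also fails if it takes over 72 s, if anything falls off the work surface, if the arm or the gripper's body presses on something with over 40 N, if the wrist force passes 120 N, or if a joint passes its speed limit or range.

### The arm

A 6-joint arm with a two-finger parallel gripper is mounted at the origin on a cart in front of the work surface, level with it; the furniture and walls round the work are solid. World frame = base frame: x ahead of the robot, y to its left, z up, the work surface at z = 0. Lengths are in m, angles in rad, forces in N, time in s.
With the tool pointing down it reaches from about 0.375 to 0.9 m from the base axis. Payload 3.1 kg.
Tool frame: the origin (TCP) lies between the finger pads; the fingertips stand robot.tip_extent ahead of it and the grasp point (between the pads) lies 3 mm ahead of it (robot.tip_extent is the distance from the TCP to the fingertips, in m); z points along the fingers, x is the direction in which the jaws open and shut, and the axes are right-handed (so a half turn about z gives the same grasp; the last joint's range is limited). The gripper opens to 87 mm and grips with 3 to 60 N. Pads are 19 mm wide; open, the fingers measure 117 mm over their backs; the gripper's body (75 mm by 190 mm) begins 51 mm behind the grasp point.
Start: joints at [-1.391, 0.527, 1.433, -0, 1.181, -0.178], TCP at [0.219, -0.585, 0.245] pointing down, gripper open.
Joint ranges: [-3.08, 3.08], [-0.75, 2.2], [0.22, 2.44], [-1.43, 4.57], [0, 2.65], [-2.85, 2.85]. Speed limits (rad/s): [2.79, 2.79, 3.14, 3.14, 3.14, 3.14].

### API

Orientations are given as a unit quaternion [x, y, z, w].
In Python, from rig import robot, cams gives the robot as it stands.
- The arm moves only by the tool carry_out, never from a script. Its argument "steps" is a list of rows, each a list of 3 entries, a list of its own where there are three numbers: the shift along the world's x, y, z in cm, then the turn about the world's z in degrees, then the closure, from 0 (fully open) to 1 (shut). In form: [[[dx, dy, dz], spin, fingers], ...]. A call has 1 to 10 rows; each row shifts and turns the pose as measured when the row begins; what a row does not reach is not made up. A row lasts 1/10 s, in which the tool goes at most 50 mm and 8.59 degrees, less where a joint would pass 70% of its speed; a pose out of reach is approached as far as the arm can. A call with a gripper value outside its range is refused whole. The fingers move at their own pace and stop on an object; "squeeze" is the grip in N (left out, the last holds). Time passes only in rows, so rows that do not move let the fingers close. It gives the time, the measured TCP pose, the force and the opening at its end, in the units of the state.
- robot.get_obs(): the state, without advancing time (a new reading comes with each control period).
- cams.camera(name): name is "scene" or "top" or "wrist"; returns a dict with "pixels" (480x640x3 uint8, red, green, blue), "fx", "fy", "cx", "cy" (pixels), "eye" and "rotation" of the camera in the world. Camera axes: x right, y up, looking along -z (the intrinsics and any distortion apply to the point x, -y, -z); pixel columns grow to the right and rows downward; lengths in m; the calibration is good to about 2 mm. The wrist camera is an equidistant fisheye: a pixel r from the principal point sees the ray r / f radians off the axis. A picture is of the moment at which its call begins. There is no depth.
- robot.hand_in(): hands the job in, once; it reports no verdict.
The state is a dict: "time": time; "q": joint angles; "joint_velocities": joint speeds; "joint_torque": joint torques, N m; "position": TCP position; "tool_rot": TCP orientation; "ft_force": force on the tool from outside, world axes, zero at the start; "moment": the same for the moment, N m; "grip_width": finger opening in m.
Only numpy, scipy, OpenCV 4.12 (cv2) and the standard library are available. Lean on these libraries where they do the work, as an engineer would, in place of code of your own. Each camera call takes 0.05 s, during which the arm holds its last target. There are 200 camera calls.

## Working session

There is one attempt and no reset: what is moved stays moved. The work goes in short steps, Python scripts to look and compute and a tool call to move; the robot and the scene stay as the last step left them, time stands still between calls to the robot, and variables do not carry over. Pictures are saved under pics/ and viewed, about 8 in all and at most 12, crops included, and the job is handed in when it is done.

Besides the shell and the picture viewer there is one more tool, called after "Request:" as name([rows], argument=value, ...), one row to a line, values as JSON. carry_out: Moves the arm, as the interface text tells. Its arguments: {"type":"object","properties":{"steps":{"type":"array"},"squeeze":{"type":"number"}},"required":["steps"]}

```bash
mkdir -p pics; ls
cat > h.py <<'E'
import numpy as np, cv2
from rig import robot, cams
def shot(n,f=None):
    c=cams.camera(n)
    if f: cv2.imwrite('pics/'+f, cv2.cvtColor(np.asarray(c['pixels']),cv2.COLOR_RGB2BGR))
    return c
def ray(c,u,v):
    x=(u-c['cx'])/c['fx']; y=(v-c['cy'])/c['fy']
    d=np.array([x,-y,-1.]); return np.array(c['eye']), np.array(c['rotation'])@d
def onz(c,u,v,z):
    e,d=ray(c,u,v); return e+d*(z-e[2])/d[2]
def proj(c,p):
    q=np.array(c['rotation']).T@(np.array(p)-np.array(c['eye']))
    return c['cx']+c['fx']*q[0]/-q[2], c['cy']-c['fy']*q[1]/-q[2]
E
python3 - <<'E'
from h import *
for n in ['top','scene']:
    c=shot(n,n+'0.png'); print(n,{k:np.round(c[k],4).tolist() for k in c if k!='pixels'})
print(robot.get_obs(), robot.tip_extent)
E
```

```text
pics
top {'fx': 539.3624, 'fy': 539.3624, 'cx': 321.657, 'cy': 244.157, 'eye': [0.3951, -0.0781, 1.0403], 'rotation': [0.0463, -0.0319, -0.7057, 0.7063]}
scene {'fx': 451.4344, 'fy': 451.4344, 'cx': 319.5195, 'cy': 243.0399, 'eye': [-0.1536, 0.5053, 0.5656], 'rotation': [-0.2078, 0.4694, 0.7826, -0.3523]}
{'time': 0.1, 'q': array([-1.39150506e+00,  5.28359973e-01,  1.43375101e+00, -1.44063311e-05,
        1.18135637e+00, -1.78485161e-01]), 'joint_velocities': array([-8.67401949e-06, -2.17854307e-03, -4.20251352e-03, -6.09823177e-04,
       -3.32092377e-04,  3.55426138e-04]), 'joint_torque': array([ 7.16985511e-06, -4.40982771e+01, -1.77151018e+01,  6.34113676e-02,
        5.34003088e-02, -4.99796454e-05]), 'position': array([ 0.21879544, -0.58481852,  0.24368492]), 'tool_rot': array([ 8.21643560e-01, -5.70000861e-01, -6.67778903e-04, -6.57824199e-04]), 'ft_force': array([-0.49435455, -0.4106936 , -0.04221953]), 'moment': array([ 0.01690311, -0.02490628,  0.01208546]), 'grip_width': 0.08693311912972802} 0.022
```

View pics/top0.png

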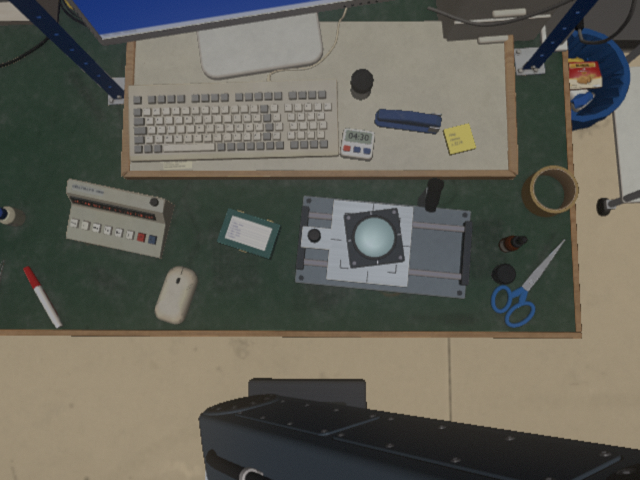

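View pics/scene0.png

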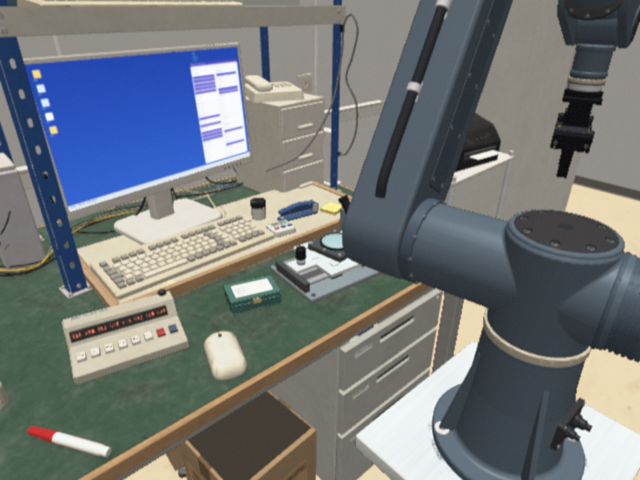

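The top view shows the knob at (314,236), the lens at (375,238), the barrel at (433,193), the eyepiece at (504,273), the dropper at (514,242) and the slide box at (250,232). The scene view is mostly blocked by the arm. I'll measure the bench roughly from the top view, then look with the wrist camera.

```bash
cat >> h.py <<'E'
from scipy.spatial.transform import Rotation as Rn
def cam(n,f=None):
    c=shot(n,f); c['R']=Rn.from_quat(c['rotation']).as_matrix(); return c
def ray(c,u,v,fish=False):
    x=(u-c['cx'])/c['fx']; y=(v-c['cy'])/c['fy']
    if fish:
        r=np.hypot(x,y)+1e-12; d=np.array([x/r*np.sin(r),-y/r*np.sin(r),-np.cos(r)])
    else: d=np.array([x,-y,-1.])
    return np.array(c['eye']), c['R']@d
def onz(c,u,v,z,fish=False):
    e,d=ray(c,u,v,fish); return e+d*(z-e[2])/d[2]
def proj(c,p,fish=False):
    q=c['R'].T@(np.array(p)-np.array(c['eye'])); x,y,z=q[0],-q[1],-q[2]
    if fish:
        r=np.hypot(x,y); k=np.arctan2(r,z)/(r+1e-12)
    else: k=1/z
    return c['cx']+c['fx']*x*k, c['cy']+c['fy']*y*k
E
python3 - <<'E'
from h import *
c=cam('top')
for n,u,v,z in [('platenTL',333,203,.048),('TR',412,206,.048),('BR',407,292,.048),('BL',328,286,.048),('lens',374.5,238,.074),('knob top',314,236,.089),('benchTL',303,196,.012),('benchTR',471,211,.012),('benchBR',464,299,.012),('benchBL',296,283,.012),('eyep',504,273,.046),('dropper',521,240,.05),('box',250,232,.034),('barrel',434,185,.1),('shelfedge',400,177,.03)]:
    print(n,np.round(onz(c,u,v,z),4))
im=cv2.cvtColor(np.asarray(c['pixels']),cv2.COLOR_RGB2BGR)[170:310,220:540]
cv2.imwrite('pics/t1.png',cv2.resize(im,None,fx=2.5,fy=2.5,interpolation=cv2.INTER_CUBIC))
E
```

```text
platenTL [ 0.5826 -0.0788  0.048 ]
TR [ 0.5767 -0.2257  0.048 ]
BR [ 0.4173 -0.214   0.048 ]
BL [ 0.4281 -0.0696  0.048 ]
lens [ 0.5136 -0.1535  0.074 ]
knob top [ 0.5154 -0.045   0.089 ]
benchTL [ 0.6033 -0.0207  0.012 ]
benchTR [ 0.5734 -0.3439  0.012 ]
benchBR [ 0.4052 -0.326   0.012 ]
benchBL [ 0.4349 -0.0083  0.012 ]
eyep [ 0.4524 -0.3919  0.046 ]
dropper [ 0.5127 -0.4238  0.05  ]
box [0.53   0.0778 0.034 ]
barrel [ 0.6048 -0.2574  0.1   ]
shelfedge [ 0.6361 -0.2065  0.03  ]
```

View pics/t1.png

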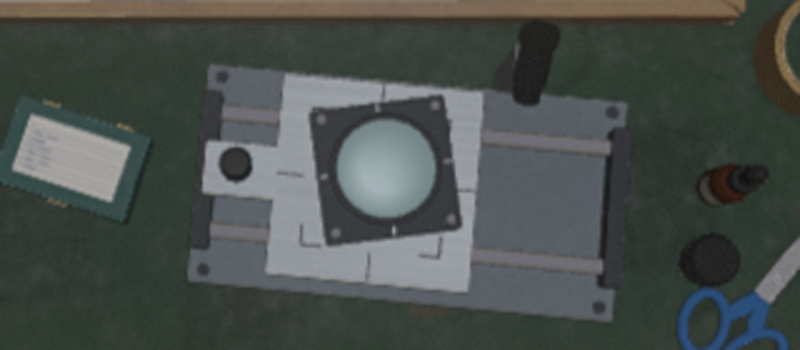

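Bench yaw is about -5.3°, and the mark is near (0.50,-0.145). The mount sits roughly 8 mm toward +x and 6 mm toward -y of it. I'm moving the wrist camera over it.

Request:
carry_out([
  [[2.5, 4.2, 0], -2.6, 1],
  [[2.5, 4.2, 0], -2.6, 1],
  [[2.5, 4.2, 0], -2.6, 1],
  [[2.5, 4.2, 0], -2.6, 1],
  [[2.5, 4.2, 0], -2.6, 1],
  [[2.5, 4.2, 0], -2.6, 1],
  [[2.5, 4.2, 0], -2.6, 1],
  [[2.5, 4.2, 0], -2.6, 1],
  [[2.5, 4.2, 0], -2.6, 1],
  [[2.5, 4.2, 0], -2.6, 1],
], squeeze=20)

```text
time: 1.15
position: [0.4686, -0.1592, 0.2416]
tool_rot: [-0.66, 0.751, -0.0, -0.001]
ft_force: [0.2, -0.7, 0.5]
grip_width: 0.0148
```

Run:
```python
from h import *
c=cam('wrist','w0.png'); print({k:np.round(c[k],4).tolist() for k in c if k!='pixels'})
o=robot.get_obs(); print(o['position'],np.degrees(Rn.from_quat(o['tool_rot']).as_matrix()[:,0]@np.eye(3)*0), Rn.from_quat(o['tool_rot']).as_matrix()[:,0],o['q'],o['ft_force'])
```

```text
{'fx': 371.6483, 'fy': 371.6483, 'cx': 318.6996, 'cy': 238.3966, 'eye': [0.5523, -0.17, 0.3816], 'rotation': [0.1028, -0.115, 0.7426, -0.6517], 'R': [[-0.1295, 0.9443, 0.3026], [-0.9916, -0.1242, -0.0367], [0.0029, -0.3048, 0.9524]]}
[ 0.471289   -0.15238414  0.24168731] [-0. -0. -0.] [-0.12514898 -0.99212932 -0.00413997] [-0.54122358  0.35782127  1.75499302  0.00492242  1.02947869  1.15251619] [1.7165397  2.85207366 0.55769441]
```

View pics/w0.png

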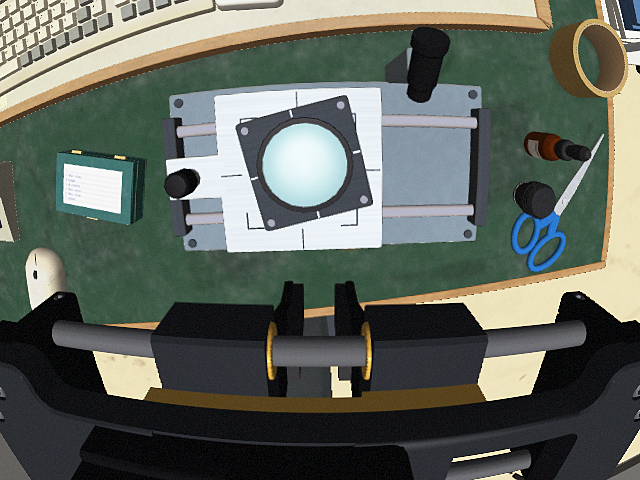

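The wrist view is clear: knob at (181,183), mount centred at (305,166), platen corners near (216,95), (381,87), (383,250) and (228,250), and all four mark Ls visible at the lower edge. Next I fit the edges numerically.

```bash
cat >> h.py <<'E'
def edges(P,th,c0,half,tol=.012,span=.75):
    "fit the 4 sides of a square outline near c0/th: returns centre, angle, sizes"
    ax=np.array([np.cos(th),np.sin(th)]); ay=np.array([-ax[1],ax[0]])
    L=np.c_[(P-c0)@ax,(P-c0)@ay]; out=[];ang=[]
    for k in (0,1):
        for s in (1,-1):
            m=(abs(L[:,k]-s*half)<tol)&(abs(L[:,1-k])<span*half)
            q=L[m]; 
            for _ in range(4):
                a,b=np.polyfit(q[:,1-k],q[:,k],1); r=abs(q[:,k]-a*q[:,1-k]-b); q=q[r<max(.0008,1.5*np.median(r))]
            out.append(b); ang.append(-a if k==0 else a)
    dc=np.array([out[0]+out[1],out[2]+out[3]])/2
    return c0+dc[0]*ax+dc[1]*ay, th+np.mean(ang), (out[0]-out[1],out[2]-out[3]), np.degrees(np.array(ang)-np.mean(ang))
def look(c,thb=-.093,mk=(.50,-.145),verbose=True):
    im=np.asarray(c['pixels']); g=im.max(2).astype(int)
    cs,_=cv2.findContours(((g>150)&(im.max(2).astype(int)-im.min(2)<40)).astype(np.uint8),0,1)
    def pr(ct,z): return np.array([onz(c,u,v,z,True)[:2] for u,v in ct.reshape(-1,2)])
    best=None
    u,v=proj(c,(*mk,.064),True)
    cs=[x for x in cs if cv2.contourArea(x)>4000 and cv2.pointPolygonTest(cv2.convexHull(x),(u,v),False)>0]
    P=pr(max(cs,key=cv2.contourArea),.048)
    mkc,th=np.array(mk),thb
    for tol in (.015,.006,.004): mkc,th,sz,da=edges(P,th,mkc,.075,tol,.9)
    # mount
    d=(g<110).astype(np.uint8); d=cv2.morphologyEx(d,cv2.MORPH_OPEN,np.ones((5,5),np.uint8))
    cs,_=cv2.findContours(d,0,1)
    cs=[x for x in cs if cv2.contourArea(x)>4000 and cv2.pointPolygonTest(cv2.convexHull(x),(u,v),False)>0]
    ct=min(cs,key=cv2.contourArea); M=pr(ct,.064)
    (cx,cy),_,an=cv2.minAreaRect(M.astype(np.float32))
    tm=np.radians(an); tm=th+((tm-th+np.pi/4)%(np.pi/2)-np.pi/4); mc=np.array([cx,cy])
    for tol in (.008,.004,.003): mc,tm,sm,dm=edges(M,tm,mc,.05,tol,.8)
    e=mc-mkc; R=np.array([[np.cos(th),np.sin(th)],[-np.sin(th),np.cos(th)]])
    if verbose: print('platen',mkc.round(4),'yaw deg',np.degrees(th).round(2),np.round(sz,4),da.round(2),'\nmount',mc.round(4),'rel deg',np.degrees(tm-th).round(2),np.round(sm,4),dm.round(2),'\nerr in mark frame mm',(R@e*1000).round(2))
    return mkc,th,mc,tm
E
python3 - <<'E'
from h import *
c=cam('wrist'); mkc,th,mc,tm=look(c)
# check predicted marks
o=np.asarray(c['pixels']).copy()
for x,y in [(.053,0.053),(-.053,.053),(-.053,-.053),(.053,-.053),(0,.103)]:
    p=mkc+np.array([np.cos(th)*x-np.sin(th)*y,np.sin(th)*x+np.cos(th)*y])
    z=.048 if y<.1 else .089
    u,v=proj(c,(*p,z),True); cv2.drawMarker(o,(round(u),round(v)),(255,0,0),0,7,1)
    if y>.1: print('knob',p)
cv2.imwrite('pics/w1.png',cv2.resize(cv2.cvtColor(o[70:270,150:400],4),None,fx=3,fy=3))
ob=robot.get_obs(); print(ob['position'],ob['grip_width'])
E
```

```text
Traceback (most recent call last):
  File "h.py", line 62, in look
    for tol in (.008,.004,.003): mc,tm,sm,dm=edges(M,tm,mc,.05,tol,.8)
                                             ~~~~~^^^^^^^^^^^^^^^^^^^^
  File "h.py", line 41, in edges
    a,b=np.polyfit(q[:,1-k],q[:,k],1); r=abs(q[:,k]-a*q[:,1-k]-b); q=q[r<max(.0008,1.5*np.median(r))]
        ~~~~~~~~~~^^^^^^^^^^^^^^^^^^^
TypeError: expected non-empty vector for x
```

Run:
```python
from h import *
c=cam('wrist'); im=np.asarray(c['pixels']); g=im.max(2).astype(int)
print(proj(c,(.5,-.145,.064),True), im[120,252],im[140,250],im[105,270],im[180,225])
for t in (60,80,95,110):
    d=(g<t).astype(np.uint8); d=cv2.morphologyEx(d,cv2.MORPH_OPEN,np.ones((5,5),np.uint8))
    for x in cv2.findContours(d,0,1)[0]:
        if cv2.contourArea(x)>4000: print(t,cv2.contourArea(x),cv2.boundingRect(x))
```

```text
(np.float64(301.82521863243545), np.float64(187.69877720400234)) [252 255 255] [72 79 88] [238 244 248] [231 237 243]
60 60171.5 (0, 292, 640, 188)
60 20094.0 (165, 281, 313, 115)
80 104832.5 (0, 281, 640, 199)
95 246092.0 (0, 0, 640, 480)
110 249564.0 (0, 0, 640, 480)
```

```bash
sed -i 's/d=(g<110).astype/d=(g<160).astype/; s/cs,_=cv2.findContours(d,0,1)/cs,_=cv2.findContours(d,1,1)/; s/ct=min(cs,key=cv2.contourArea)/ct=min(cs,key=lambda x:abs(np.prod(cv2.minAreaRect(pr(x,.064).astype(np.float32))[1])-.01))/' h.py
python3 - <<'E'
from h import *
c=cam('wrist'); mkc,th,mc,tm=look(c)
o=np.asarray(c['pixels']).copy()
for x,y in [(.053,0.053),(-.053,.053),(-.053,-.053),(.053,-.053),(0,.103)]:
    p=mkc+np.array([np.cos(th)*x-np.sin(th)*y,np.sin(th)*x+np.cos(th)*y])
    z=.048 if y<.1 else .089
    u,v=proj(c,(*p,z),True); cv2.drawMarker(o,(round(u),round(v)),(255,0,0),0,7,1)
    if y>.1: print('knob',p)
cv2.imwrite('pics/w1.png',cv2.resize(cv2.cvtColor(o[70:270,150:400],4),None,fx=3,fy=3))
ob=robot.get_obs(); print(ob['position'],ob['grip_width'],Rn.from_quat(ob['tool_rot']).as_matrix()[:,0])
E
```

```text
platen [ 0.5139 -0.1479] yaw deg -5.41 [0.1533 0.1523] [-0.1  -0.05  0.21 -0.06] 
mount [ 0.5192 -0.1544] rel deg 12.5 [0.0979 0.098 ] [-0.07  0.24 -0.09 -0.08] 
err in mark frame mm [ 5.92 -5.96]
knob [ 0.5235685  -0.04539276]
[ 0.46821161 -0.15989209  0.24147962] 0.0029405277097009617 [-0.1224579  -0.99247206  0.00180885]
```

View pics/w1.png

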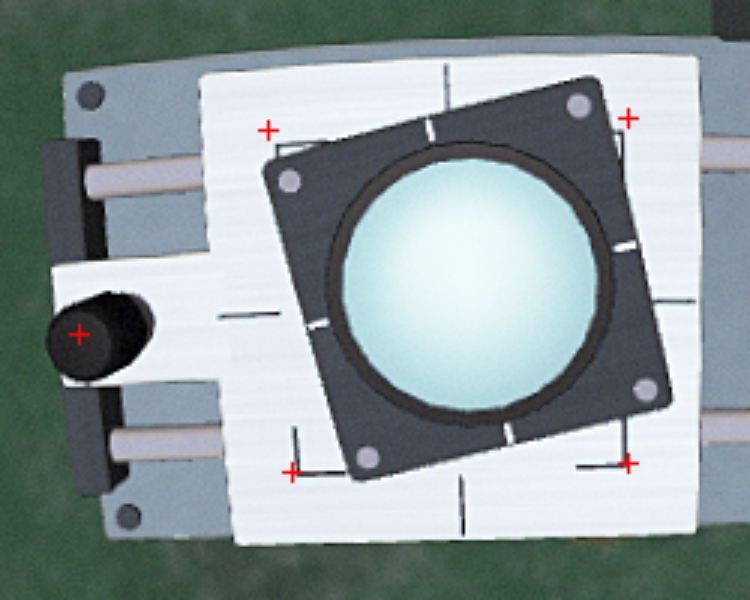

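The overlay shows the lower L corners matching and the upper ones about 4 px too high. My white mask took in some of the grey bench edge, so I'll raise the threshold.

```bash
sed -i 's/(g>150)&/(g>210)\&/' h.py
cat >> h.py <<'E'
def W(mkc,th,x,y): return mkc+np.array([np.cos(th)*x-np.sin(th)*y,np.sin(th)*x+np.cos(th)*y])
def overlay(c,mkc,th,f,box=(70,270,150,400),k=3):
    a,b,l,r=box; o=cv2.resize(cv2.cvtColor(np.asarray(c['pixels'])[a:b,l:r],4),None,fx=k,fy=k,interpolation=cv2.INTER_CUBIC)
    for x,y,z in [(.051,.051,.048),(-.051,.051,.048),(-.051,-.051,.048),(.051,-.051,.048),(0,.103,.089),(0,.06,.048),(0,-.06,.048),(.06,0,.048),(-.06,0,.048)]:
        u,v=proj(c,(*W(mkc,th,x,y),z),True); cv2.drawMarker(o,(round((u-l+.5)*k),round((v-a+.5)*k)),(0,0,255),0,9,1)
    cv2.imwrite('pics/'+f,o)
E
python3 - <<'E'
from h import *
c=cam('wrist'); mkc,th,mc,tm=look(c); overlay(c,mkc,th,'w2.png')
E
```

```text
platen [ 0.5113 -0.1481] yaw deg -5.41 [0.1477 0.1478] [-0.04  0.01 -0.1   0.12] 
mount [ 0.5192 -0.1544] rel deg 12.42 [0.0979 0.098 ] [-0.    0.13 -0.14  0.02] 
err in mark frame mm [ 8.47 -5.62]
```

View pics/w2.png

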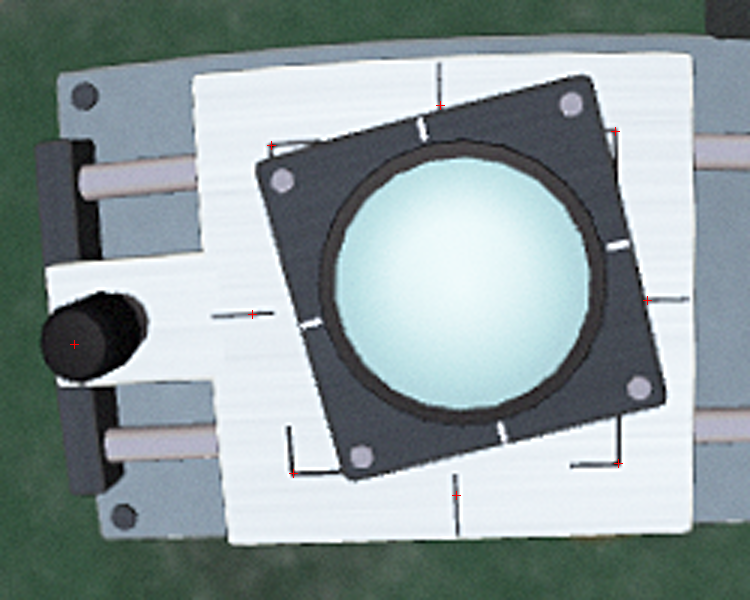

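The overlay now matches all the marks. The mount is off by (+8.5, -5.6) mm and +12.4° in the mark frame.

The plan:
1. Tap the -y side near its -x end with closed fingers. This turns the mount clockwise and shifts it toward +y.
2. Square it with two spread fingers from +x.
3. Trim y.

Request:
carry_out([
  [[0.35, -3.9, 0], 0.8, 1],
  [[0.35, -3.9, 0], 0.8, 1],
  [[0, 0, -4.5], 0, 1],
  [[0, 0, -4.5], 0, 1],
  [[0, 0, -4], 0, 1],
  [[0, 0, -2.5], 0, 1],
  [[0, 0, 0], 0, 1],
  [[0, 0, 0], 0, 1],
])

```text
time: 2.2
position: [0.4691, -0.2597, 0.0835]
tool_rot: [-0.664, 0.748, -0.005, -0.002]
ft_force: [0.9, 0.1, 0.9]
grip_width: 0.0003
```

```bash
cat >> h.py <<'E'
MK=np.array([.5113,-.1481]); TH=np.radians(-5.41)
def st(look_=False):
    o=robot.get_obs(); p=o['position']; R=np.array([[np.cos(TH),np.sin(TH)],[-np.sin(TH),np.cos(TH)]])
    X=Rn.from_quat(o['tool_rot']).as_matrix(); 
    print('t',o['time'],'mark mm',(R@(p[:2]-MK)*1000).round(1),'z',p[2].round(4),'jaw deg',np.degrees(np.arctan2(X[1,0],X[0,0])).round(2),'tilt',X[:,2].round(4),'F',np.round(o['ft_force'],1),'w',round(o['grip_width'],4))
def go(x,y):
    "world shift cm to reach mark-frame (x,y) mm"
    o=robot.get_obs(); print('to',x,y,((W(MK,TH,x/1e3,y/1e3)-o['position'][:2])*100).round(2))
E
python3 -c "
from h import *
st();st();go(-28,-92);go(-28,-67)"
```

```text
t 2.2 mark mm [ -31.5 -115.1] z 0.0835 jaw deg -96.79 tilt [ 0.0043 -0.0103 -0.9999] F [0.9 0.1 0.9] w 0.0003
t 2.2 mark mm [ -31.5 -115.1] z 0.0835 jaw deg -96.79 tilt [ 0.0043 -0.0103 -0.9999] F [0.9 0.1 0.9] w 0.0003
to -28 -92 [0.57 2.27]
to -28 -67 [0.8  4.76]
```

Request:
carry_out([
  [[0.3, 1.0, -0.4], 0.7, 1],
  [[0.2, 0.6, -0.3], 0.7, 1],
  [[0, 0, 0], 0, 1],
  [[0, 0, 0], 0, 1],
])

```text
time: 2.6
position: [0.4762, -0.2453, 0.0805]
tool_rot: [-0.673, 0.739, -0.01, -0.001]
ft_force: [0.6, 0.5, 1.0]
grip_width: 0.0003
```

```bash
python3 -c "
from h import *
st();go(-28,-85);go(-28,-67)"
```

```text
t 2.6 mark mm [ -25.8 -100. ] z 0.0805 jaw deg -95.38 tilt [ 0.0113 -0.0157 -0.9998] F [0.6 0.5 1. ] w 0.0003
to -28 -85 [-0.07  1.52]
to -28 -67 [0.1  3.31]
```

Request:
carry_out([
  [[-0.1, 1.0, -0.3], 0, 1],
  [[0, 0.6, -0.1], 0, 1],
  [[0.03, 0.4, 0], 0, 1],
  [[0.03, 0.4, 0], 0, 1],
  [[0.03, 0.4, 0], 0, 1],
  [[0.03, 0.4, 0], 0, 1],
  [[0, 0, 0], 0, 1],
])

```text
time: 3.3
position: [0.4771, -0.2108, 0.0777]
tool_rot: [-0.674, 0.738, -0.011, -0.001]
ft_force: [0.0, -0.4, -0.1]
grip_width: 0.0001
```

Run:
```python
from h import *
st();go(-28,-67)
c=cam('wrist','w3.png')
try: look(c,mk=(.511,-.148))
except Exception as e: print(e)
```

```text
t 3.3 mark mm [-28.1 -65.6] z 0.0777 jaw deg -95.21 tilt [ 0.0133 -0.0189 -0.9997] F [ 0.  -0.4 -0.1] w 0.0001
to -28 -67 [-0.   -0.14]
expected non-empty vector for x
```

View pics/w3.png

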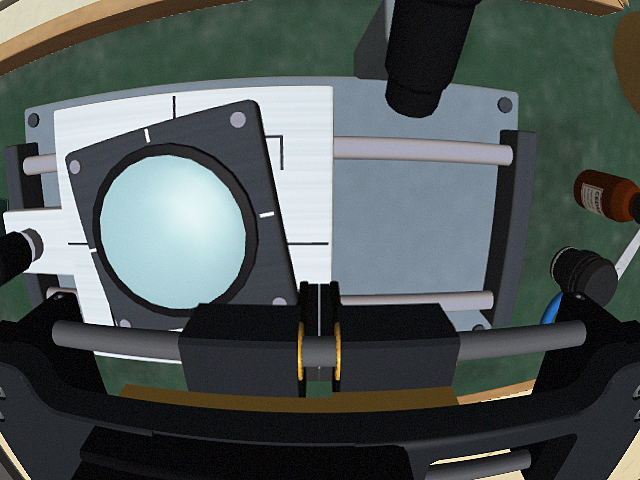

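The fingers are at the -y side near (320,300), close to the mount's right edge at (297,290), and the mount has barely moved. I'll push on in small steps.

Request:
carry_out([
  [[0.03, 0.35, 0], 0, 1],
  [[0.03, 0.35, -0.1], 0, 1],
  [[0, 0, 0], 0, 1],
])

```text
time: 3.65
position: [0.4782, -0.2049, 0.077]
tool_rot: [-0.674, 0.738, -0.013, -0.002]
ft_force: [-0.2, -0.6, 0.5]
grip_width: 0.0008
```

```bash
cat >> h.py <<'E'
def mountang(c,mk=(.511,-.148)):
    "mount top side +x (far) edge and lens-circle centre, robust with gripper in view: dark blob edges right/far"
    im=np.asarray(c['pixels']); g=im.max(2)
    hsv=cv2.cvtColor(im,cv2.COLOR_RGB2HSV)
    m=((hsv[...,0]>75)&(hsv[...,0]<105)&(hsv[...,1]>12)&(hsv[...,1]<90)&(g>150)).astype(np.uint8)
    m=cv2.morphologyEx(m,cv2.MORPH_OPEN,np.ones((5,5),np.uint8))
    u,v=proj(c,(*mk,.07),True)
    return m
E
python3 - <<'E'
from h import *
st();go(-28,-60)
c=cam('wrist','w4.png'); im=np.asarray(c['pixels']); 
def edge(rowcols,horizontal):
    pass
g=im.max(2).astype(int)
# far(+x) side: for columns scan down from white to dark ; -y side: for rows scan right-to-left from white to dark
up,rt=[],[]
for y in np.linspace(-.03,.03,25):
    s=[]; 
    for x in np.linspace(.072,.035,150):
        u,v=proj(c,(*W(MK,TH,x,y),.064),True); s.append(g[int(round(v)),int(round(u))])
    s=np.array(s); k=np.where((s[:-6]>140)&(s[1:-5]<=140)&(np.max([s[i:len(s)-6+i] for i in range(2,7)],0)<140))[0]
    if len(k): up.append((np.linspace(.072,.035,150)[k[0]],y))
for x in np.linspace(-.01,.045,25):
    s=[]; ys=np.linspace(-.074,-.035,150)
    for y in ys:
        u,v=proj(c,(*W(MK,TH,x,y),.064),True); s.append(g[int(round(v)),int(round(u))])
    s=np.array(s); k=np.where((s[:-6]>140)&(s[1:-5]<=140)&(np.max([s[i:len(s)-6+i] for i in range(2,7)],0)<140))[0]
    if len(k): rt.append((x,ys[k[0]]))
up,rt=np.array(up)*1e3,np.array(rt)*1e3
for n,a,i in (('+x side',up,1),('-y side',rt,0)):
    q=a
    for _ in range(4):
        p=np.polyfit(q[:,i],q[:,1-i],1); r=abs(np.polyval(p,q[:,i])-q[:,1-i]); q=q[r<=max(.5,np.median(r)*1.5)]
    print(n,len(q),len(a),'offset',p[1].round(2),'ang',np.degrees(np.arctan(p[0] if i==0 else -p[0])).round(2))
E
```

```text
t 3.65 mark mm [-27.5 -59.7] z 0.077 jaw deg -95.22 tilt [ 0.0145 -0.0209 -0.9997] F [-0.2 -0.6  0.5] w 0.0008
to -28 -60 [-0.05 -0.03]
+x side 21 25 offset 62.86 ang 8.53
-y side 25 25 offset -48.32 ang 8.32
```

This view gives about 8.4° left, with the mount centre around (+12,+4) mm. Next I back off, lift, spread the fingers to about 60 mm and come down on the +x side. Centring at y = +12 keeps the body clear of the barrel.

Request:
carry_out([
  [[-0.1, -1.5, 0], 0, 1],
  [[0, 0, 3], 0, 0.31],
  [[0, 0, 3], 0, 0.31],
  [[3.5, 2, 0], 0, 0.31],
  [[3.5, 2, 0], 0, 0.31],
  [[3, 2, 0], 0, 0.31],
  [[1.5, 1, 0], 0, 0.31],
  [[0, 0, 0], 0, 0.31],
  [[0, 0, 0], 0, 0.31],
])

```text
time: 4.6
position: [0.5961, -0.1534, 0.1386]
tool_rot: [-0.671, 0.741, -0.011, 0.001]
ft_force: [-0.7, -0.6, -0.3]
grip_width: 0.0555
```

```bash
python3 -c "
from h import *
st();go(88,12)
c=cam('wrist','w5.png')
try: look(c,mk=(.511,-.148))
except Exception as e: print(e)"
```

```text
t 4.6 mark mm [85.   2.7] z 0.1386 jaw deg -95.73 tilt [ 0.0158 -0.0148 -0.9998] F [-0.7 -0.6 -0.3] w 0.0555
to 88 12 [0.39 0.89]
max() iterable argument is empty
```

Request:
carry_out([
  [[0.5, 0.8, 0], 0.2, 0.31],
  [[0, 0.1, -2], 0, 0.31],
  [[0, 0, -2], 0, 0.31],
  [[0, 0, -1.2], 0, 0.31],
  [[0, 0, 0], 0, 0.31],
])

```text
time: 5.15
position: [0.598, -0.1466, 0.0856]
tool_rot: [-0.67, 0.743, -0.01, 0.001]
ft_force: [-0.4, 0.0, 0.2]
grip_width: 0.0605
```

```bash
python3 -c "
from h import *
st();go(88,12);go(70,12)"
```

```text
t 5.15 mark mm [86.2  9.7] z 0.0856 jaw deg -95.9 tilt [ 0.0143 -0.0136 -0.9998] F [-0.4  0.   0.2] w 0.0605
to 88 12 [0.21 0.22]
to 70 12 [-1.59  0.39]
```

Request:
carry_out([
  [[-0.3, 0.3, -0.7], 0.3, 0.31],
  [[-0.4, 0.1, 0], 0.2, 0.31],
  [[-0.4, 0.04, 0], 0, 0.31],
  [[-0.4, 0.04, 0], 0, 0.31],
  [[-0.3, 0.03, 0], 0, 0.31],
  [[-0.3, 0.03, 0], 0, 0.31],
  [[0, 0, 0], 0, 0.31],
])

```text
time: 5.85
position: [0.5788, -0.1429, 0.0815]
tool_rot: [-0.673, 0.739, -0.015, 0.003]
ft_force: [0.9, 0.5, 0.4]
grip_width: 0.0601
```

```bash
python3 -c "
from h import *
st();go(64,12)"
```

```text
t 5.85 mark mm [66.7 11.5] z 0.0815 jaw deg -95.39 tilt [ 0.0245 -0.0179 -0.9995] F [0.9 0.5 0.4] w 0.0601
to 64 12 [-0.26  0.07]
```

Request:
carry_out([
  [[-0.2, 0.03, -0.3], 0, 0.31],
  [[-0.2, 0.03, -0.2], 0, 0.31],
  [[-0.2, 0.03, 0], 0, 0.31],
  [[0, 0, 0], 0, 0.31],
])

```text
time: 6.25
position: [0.5763, -0.1434, 0.0783]
tool_rot: [-0.673, 0.739, -0.019, 0.005]
ft_force: [2.1, -1.1, 1.0]
grip_width: 0.0602
```

```bash
python3 -c "
from h import *
st();go(59.5,12)
c=cam('wrist','w6.png');t=cam('top','t2.png')
im=cv2.cvtColor(np.asarray(c['pixels']),4)[200:440,60:580];im2=cv2.cvtColor(np.asarray(t['pixels']),4)[170:310,260:480]
cv2.imwrite('pics/mix.png',np.vstack([cv2.resize(im2,(520,331)),im]))"
```

```text
t 6.25 mark mm [64.3 10.8] z 0.0783 jaw deg -95.36 tilt [ 0.0338 -0.0218 -0.9992] F [ 2.1 -1.1  1. ] w 0.0602
to 59.5 12 [-0.46  0.16]
```

View pics/mix.png

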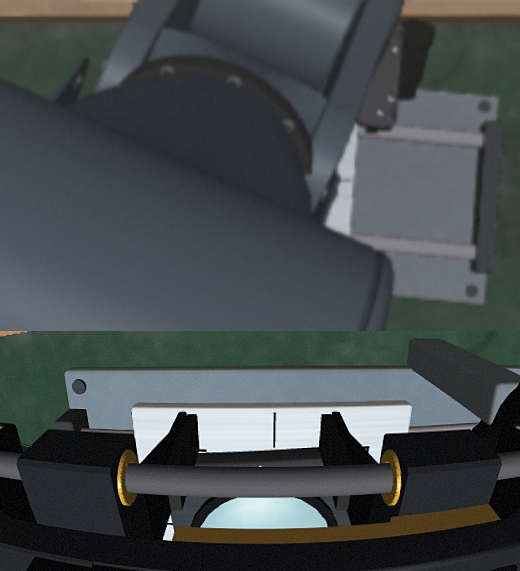

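The view shows the fingers at the +x edge of the mount, with the -y finger (lower picture, right at 340,445) leading the contact. I keep pushing.

Request:
carry_out([
  [[-0.3, 0.05, 0], 0, 0.31],
  [[-0.3, 0.05, 0], 0, 0.31],
  [[-0.2, 0.02, 0], 0, 0.31],
])

```text
time: 6.65
position: [0.5689, -0.1429, 0.0783]
tool_rot: [-0.673, 0.739, -0.021, 0.006]
ft_force: [4.2, 0.1, 0.1]
grip_width: 0.0602
```

```bash
python3 -c "
from h import *
st();go(59.5,12)"
```

```text
t 6.65 mark mm [56.8 10.6] z 0.0783 jaw deg -95.36 tilt [ 0.036  -0.0231 -0.9991] F [4.2 0.1 0.1] w 0.0602
to 59.5 12 [0.28 0.11]
```

Request:
carry_out([
  [[1.5, -0.1, 0], 0, 0.31],
  [[0.5, 0, 3], 0, 0.31],
  [[0, 0, 4], 0, 0.31],
  [[-3, 0, 3], 0, 0.31],
  [[-4, 0, 3], 0, 0.31],
  [[-4, -0.5, 2], 0, 0.31],
  [[-2, -0.3, 0], 0, 0.31],
  [[0, 0, 0], 0, 0.31],
])

```text
time: 7.45
position: [0.4366, -0.1416, 0.2246]
tool_rot: [-0.672, 0.74, 0.002, -0.003]
ft_force: [-0.4, 0.1, -0.0]
grip_width: 0.06
```

Run:
```python
from h import *
st();c=cam('wrist','w7.png'); a=look(c,mk=(.511,-.148)); st()
```

```text
t 7.45 mark mm [-75.   -0.6] z 0.2246 jaw deg -95.5 tilt [-6.6e-03 -4.0e-04 -1.0e+00] F [-0.4  0.1 -0. ] w 0.06
platen [ 0.5114 -0.1464] yaw deg -5.43 [0.148  0.1479] [-0.13 -0.06  0.08  0.11] 
mount [ 0.5085 -0.1385] rel deg 0.07 [0.0981 0.0977] [-0.08  0.08  0.08 -0.09] 
err in mark frame mm [-3.67  7.56]
t 7.5 mark mm [-73.5  -0.8] z 0.2246 jaw deg -95.48 tilt [-0.0049 -0.0011 -1.    ] F [-0.2  0.3 -0.7] w 0.0597
```

The mount is squared to 0.07°, with error (-3.7,+7.6) mm. Next is a two-finger push from the -x side.

Request:
carry_out([
  [[-0.1, 0.8, -3], 0, 0.31],
  [[0, 0, -4], 0, 0.31],
  [[0, 0, -4], 0, 0.31],
  [[0, 0, -2.5], 0, 0.31],
  [[0, 0, -0.6], 0, 0.31],
  [[0, 0, 0], 0, 0.31],
])

```text
time: 8.1
position: [0.4404, -0.1324, 0.0772]
tool_rot: [-0.672, 0.741, 0.002, -0.002]
ft_force: [0.4, -0.4, -0.2]
grip_width: 0.06
```

```bash
python3 -c "
from h import *
st();go(-60,7)"
```

```text
t 8.1 mark mm [-72.1   9. ] z 0.0772 jaw deg -95.55 tilt [-0.0053  0.0013 -1.    ] F [ 0.4 -0.4 -0.2] w 0.06
to -60 7 [ 1.19 -0.31]
```

Request:
carry_out([
  [[0.4, -0.1, 0], 0.1, 0.31],
  [[0.3, -0.1, 0], 0, 0.31],
  [[0.2, 0, 0], 0, 0.31],
  [[0.2, 0, 0], 0, 0.31],
])

```text
time: 8.5
position: [0.452, -0.134, 0.0794]
tool_rot: [-0.673, 0.74, 0.003, -0.002]
ft_force: [-2.0, 0.5, -0.9]
grip_width: 0.0602
```

```bash
python3 -c "
from h import *
st();go(-60,7)"
```

```text
t 8.5 mark mm [-60.4   8.4] z 0.0794 jaw deg -95.39 tilt [-0.0066  0.0017 -1.    ] F [-2.   0.5 -0.9] w 0.0602
to -60 7 [ 0.02 -0.14]
```

Request:
carry_out([
  [[-1.2, 0.1, 0], 0, 0.31],
  [[0, 0, 4], 0, 0.31],
  [[0, 0, 4], 0, 0.31],
  [[0, 0, 4], 0, 0.31],
  [[0, 0, 2], 0, 0.31],
  [[0, 0, 0], 0, 0.31],
  [[0, 0, 0], 0, 0.31],
])

```text
time: 9.2
position: [0.4377, -0.1333, 0.2259]
tool_rot: [-0.673, 0.74, -0.001, -0.0]
ft_force: [0.3, -0.1, -0.3]
grip_width: 0.06
```

Run:
```python
from h import *
c=cam('wrist','w8.png'); a=look(c,mk=(.511,-.148)); st()
```

```text
platen [ 0.5116 -0.1464] yaw deg -5.41 [0.1476 0.148 ] [-0.1  -0.04  0.08  0.05] 
mount [ 0.5136 -0.1387] rel deg 0.34 [0.0978 0.0977] [-0.37  0.83 -0.21 -0.25] 
err in mark frame mm [1.31 7.78]
t 9.25 mark mm [-74.7   7.8] z 0.2255 jaw deg -95.47 tilt [ 7.0e-04 -1.7e-03 -1.0e+00] F [0.2 0.3 0.2] w 0.0604
```

```bash
sed -i 's/edges(M,tm,mc,.05,tol,.8)/edges(M,tm,mc,.05,tol,.62)/' h.py
python3 - <<'E'
from h import *
for i in range(2): a=look(cam('wrist'),mk=(.511,-.148))
st(); go(8,85)
E
```

```text
platen [ 0.5114 -0.1463] yaw deg -5.47 [0.1475 0.1479] [-0.02 -0.3   0.14  0.17] 
mount [ 0.5137 -0.1388] rel deg 0.05 [0.0975 0.0976] [ 0.42 -0.06  0.02 -0.38] 
err in mark frame mm [1.59 7.75]
platen [ 0.5113 -0.1464] yaw deg -5.41 [0.1477 0.1479] [-0.12  0.05  0.02  0.06] 
mount [ 0.5135 -0.1388] rel deg -0.09 [0.0979 0.0978] [ 0.11  0.21 -0.24 -0.08] 
err in mark frame mm [1.45 7.72]
t 9.35 mark mm [-75.1   8.1] z 0.2245 jaw deg -95.47 tilt [-2.e-03 -2.e-04 -1.e+00] F [0.1 0.1 0.2] w 0.0602
to 8 85 [9.   6.88]
```

Request:
carry_out([
  [[0.8, 0.65, 0], 8.5, 0.31],
  [[0.8, 0.65, 0], 8.5, 0.31],
  [[0.8, 0.65, 0], 8.5, 0.31],
  [[0.8, 0.65, 0], 8.5, 0.31],
  [[0.8, 0.65, 0], 8.5, 0.31],
  [[0.8, 0.65, 0], 8.5, 0.31],
  [[0.8, 0.65, 0], 8.5, 0.31],
  [[0.8, 0.65, 0], 8.5, 0.31],
  [[0.8, 0.65, 0], 8.5, 0.31],
  [[0.8, 0.65, 0], 8.5, 0.31],
])

```text
time: 10.35
position: [0.5116, -0.0633, 0.2075]
tool_rot: [0.997, -0.081, -0.015, 0.006]
ft_force: [0.4, 0.1, -0.3]
grip_width: 0.0599
```

```bash
python3 -c "
from h import *
st();go(1.5,81)"
```

```text
t 10.35 mark mm [-7.7 84.4] z 0.2075 jaw deg -9.29 tilt [-0.0309 -0.0094 -0.9995] F [ 0.4  0.1 -0.3] w 0.0599
to 1.5 81 [ 0.88 -0.43]
```

Request:
carry_out([
  [[0.5, -0.2, -2], 2.2, 0.31],
  [[0.4, -0.2, -3], 1.7, 0.31],
  [[0, 0, -3], 0, 0.31],
  [[0, 0, -2], 0, 0.31],
  [[0, 0, 0], 0, 0.31],
])

```text
time: 10.85
position: [0.5191, -0.0653, 0.0971]
tool_rot: [0.999, -0.043, -0.019, 0.005]
ft_force: [-0.1, 0.2, 0.4]
grip_width: 0.0603
```

```bash
python3 -c "
from h import *
st();go(1.5,81)"
```

```text
t 10.85 mark mm [-0.1 83.2] z 0.0971 jaw deg -4.91 tilt [-0.0392 -0.008  -0.9992] F [-0.1  0.2  0.4] w 0.0603
to 1.5 81 [ 0.14 -0.23]
```

Request:
carry_out([
  [[0.1, -0.1, -1.2], -0.4, 0.31],
  [[0, 0, -0.6], -0.1, 0.31],
  [[0, -0.3, 0], 0, 0.31],
  [[-0.03, -0.3, 0], 0, 0.31],
  [[-0.03, -0.3, 0], 0, 0.31],
  [[0, 0, 0], 0, 0.31],
])

```text
time: 11.45
position: [0.5203, -0.0766, 0.0785]
tool_rot: [0.999, -0.048, -0.019, 0.005]
ft_force: [0.5, -0.2, -0.0]
grip_width: 0.0602
```

```bash
python3 -c "
from h import *
st();go(1.5,66);go(1.5,60)"
```

```text
t 11.45 mark mm [ 2.2 72. ] z 0.0785 jaw deg -5.46 tilt [-0.038  -0.0081 -0.9992] F [ 0.5 -0.2 -0. ] w 0.0602
to 1.5 66 [-0.12 -0.59]
to 1.5 60 [-0.18 -1.19]
```

Request:
carry_out([
  [[-0.05, -0.3, 0], 0, 0.31],
  [[-0.03, -0.3, 0], 0, 0.31],
  [[-0.02, -0.2, 0], 0, 0.31],
  [[-0.02, -0.2, 0], 0, 0.31],
])

```text
time: 11.85
position: [0.5188, -0.086, 0.0792]
tool_rot: [0.999, -0.048, -0.019, 0.004]
ft_force: [-0.5, 1.8, -2.0]
grip_width: 0.0602
```

```bash
python3 -c "
from h import *
st();go(1.5,60)"
```

```text
t 11.85 mark mm [ 1.6 62.5] z 0.0792 jaw deg -5.52 tilt [-0.0374 -0.0061 -0.9993] F [-0.5  1.8 -2. ] w 0.0602
to 1.5 60 [-0.03 -0.25]
```

Request:
carry_out([
  [[0.1, 1.2, 0], 0, 0.31],
  [[0, 0, 4], 0, 0.31],
  [[0, 0, 4], 0, 0.31],
  [[-0.3, -4, 3.5], 0, 0.31],
  [[-0.3, -4, 3], 0, 0.31],
  [[-0.4, -4, 0], 0, 0.31],
  [[-0.3, -2.5, 0], 0, 0.31],
  [[0, 0, 0], 0, 0.31],
  [[0, 0, 0], 0, 0.31],
])

```text
time: 12.75
position: [0.5062, -0.2176, 0.2293]
tool_rot: [0.999, -0.045, -0.018, 0.008]
ft_force: [0.8, 0.6, -0.3]
grip_width: 0.06
```

Run:
```python
from h import *
st()
c=cam('wrist','w9.png')
for i in range(2): 
  try: a=look(cam('wrist'),mk=(.511,-.148))
  except Exception as e: print(e)
```

```text
t 12.75 mark mm [  1.5 -69.7] z 0.2293 jaw deg -5.19 tilt [-0.0376 -0.0138 -0.9992] F [ 0.8  0.6 -0.3] w 0.06
platen [ 0.5111 -0.148 ] yaw deg -5.45 [0.1476 0.1476] [ 0.03 -0.12  0.25 -0.16] 
mount [ 0.512  -0.1476] rel deg -0.03 [0.098  0.0978] [-0.04 -0.27  0.2   0.11] 
err in mark frame mm [0.81 0.48]
platen [ 0.5111 -0.1479] yaw deg -5.44 [0.1477 0.1475] [ 0.03 -0.01 -0.02  0.01] 
mount [ 0.5118 -0.1477] rel deg 0.08 [0.098  0.0977] [-0.14 -0.1   0.31 -0.07] 
err in mark frame mm [0.71 0.24]
```

Run:
```python
from h import *
c=cam('wrist'); a=look(c,mk=(.511,-.148))
us=[proj(c,(*W(a[0],a[1],x,y),.048),True) for x in(-.075,.075) for y in(-.075,.12)]
l,r=int(min(u for u,v in us))-5,int(max(u for u,v in us))+5;t,b=int(min(v for u,v in us))-5,int(max(v for u,v in us))+5
print(l,r,t,b)
l,t=max(l,0),max(t,0)
cv2.imwrite('pics/m2.png',cv2.resize(cv2.cvtColor(np.asarray(c['pixels'])[t:b,l:r],4),None,fx=3,fy=3,interpolation=cv2.INTER_CUBIC)[:600,:800])
k=W(a[0],a[1],0,.103); print('knob',k)
```

```text
platen [ 0.5111 -0.1481] yaw deg -5.41 [0.1477 0.1473] [ 0.04  0.03  0.08 -0.15] 
mount [ 0.5119 -0.1475] rel deg -0.03 [0.0979 0.0979] [-0.03  0.21  0.06 -0.23] 
err in mark frame mm [0.81 0.66]
233 418 0 228
knob [ 0.52077079 -0.04558731]
```

View pics/m2.png

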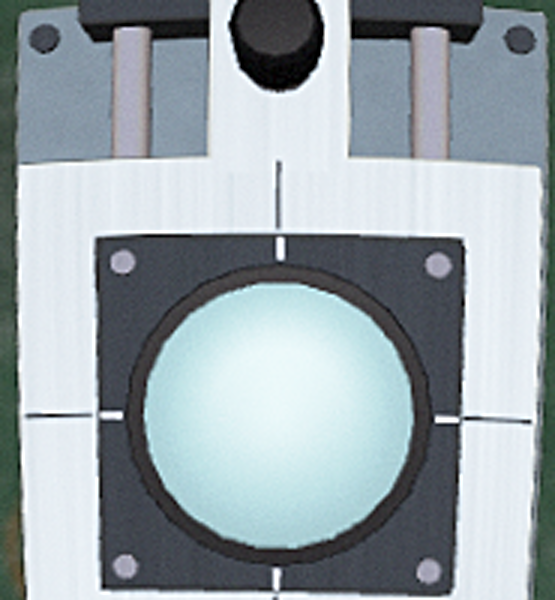

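The ticks line up with the engraved lines to within about 1 mm. The measured error is (+0.8,+0.5) mm and about 0°, so the mount is centred and square. Next is the knob.

Request:
carry_out([
  [[0.4, 4.3, 0], 0, 0.31],
  [[0.4, 4.3, 0], 0, 0.31],
  [[0.4, 4.3, 0], 0, 0.31],
  [[0.3, 3, -2], 0, 0.31],
  [[0, 0, -2], 0, 0.31],
  [[0, 0, 0], 0, 0.31],
])

```text
time: 13.55
position: [0.5208, -0.0462, 0.1872]
tool_rot: [0.999, -0.041, -0.019, 0.007]
ft_force: [-0.5, -0.6, -0.1]
grip_width: 0.06
```

```bash
python3 -c "
from h import *
st();go(0,103)"
```

```text
t 13.55 mark mm [-1.000e-01  1.024e+02] z 0.1872 jaw deg -4.69 tilt [-0.0387 -0.0132 -0.9992] F [-0.5 -0.6 -0.1] w 0.06
to 0 103 [0.02 0.06]
```

Request:
carry_out([
  [[0, 0, -3.5], -0.7, 0.31],
  [[0, 0, -3.5], 0, 0.31],
  [[0, 0, -2], 0, 0.31],
  [[0, 0, -1], 0, 0.31],
  [[0, 0, -0.3], 0, 0.31],
  [[0, 0, 0], 0, 0.31],
])

```text
time: 14.15
position: [0.524, -0.0449, 0.0849]
tool_rot: [0.999, -0.045, -0.016, 0.008]
ft_force: [-0.6, -0.8, 0.7]
grip_width: 0.06
```

```bash
python3 -c "
from h import *
st();go(0,103)"
```

```text
t 14.15 mark mm [  2.9 103.9] z 0.0849 jaw deg -5.22 tilt [-0.0319 -0.0149 -0.9994] F [-0.6 -0.8  0.7] w 0.06
to 0 103 [-0.3  -0.06]
```

Centre on the knob, lower slightly, then close.

Request:
carry_out([
  [[-0.25, -0.1, -0.3], 0, 0.31],
  [[0, 0, 0], 0, 0.31],
  [[0, 0, 0], 0, 0.6],
  [[0, 0, 0], 0, 0.8],
  [[0, 0, 0], 0, 0.9],
  [[0, 0, 0], 0, 0.9],
  [[0, 0, 0], 0, 0.9],
], squeeze=25)

```text
time: 14.85
position: [0.5229, -0.0469, 0.0857]
tool_rot: [0.999, -0.046, -0.013, 0.009]
ft_force: [-8.0, -0.7, 2.5]
grip_width: 0.0281
```

```bash
python3 -c "
from h import *
st();go(0,103)"
```

```text
t 14.85 mark mm [  2.  101.9] z 0.0857 jaw deg -5.23 tilt [-0.0268 -0.0168 -0.9995] F [-8.  -0.7  2.5] w 0.0281
to 0 103 [-0.19  0.13]
```

Request:
carry_out([
  [[-0.15, 0.1, -0.3], 0, 1],
  [[-0.05, 0, -0.1], 0, 1],
  [[0, 0, 0], 0, 1],
  [[0, 0, 0], 0, 1],
])

```text
time: 15.25
position: [0.5208, -0.0462, 0.0847]
tool_rot: [0.999, -0.045, -0.012, 0.01]
ft_force: [-0.6, -0.2, -1.0]
grip_width: 0.0231
```

```bash
python3 -c "
from h import *
st();go(0,103)"
```

```text
t 15.25 mark mm [ -0.2 102.4] z 0.0847 jaw deg -5.2 tilt [-0.0247 -0.0185 -0.9995] F [-0.6 -0.2 -1. ] w 0.0231
to 0 103 [0.02 0.06]
```

Request:
carry_out([
  [[0, 0, 0.5], 0, 1],
  [[0, 0, 0.5], 0, 1],
  [[0, 0, 0.3], 0, 1],
], squeeze=30)

```text
time: 15.55
position: [0.5208, -0.0462, 0.0965]
tool_rot: [0.999, -0.045, -0.012, 0.01]
ft_force: [0.5, 0.5, -5.0]
grip_width: 0.023
```

```bash
python3 -c "
from h import *
st()"
```

```text
t 15.55 mark mm [ -0.2 102.4] z 0.0965 jaw deg -5.21 tilt [-0.0257 -0.018  -0.9995] F [ 0.5  0.5 -5. ] w 0.023
```

Request:
carry_out([
  [[-0.01, -0.1, 0], 0, 1],
  [[-0.02, -0.2, 0], 0, 1],
  [[-0.03, -0.3, 0], 0, 1],
  [[-0.04, -0.4, 0], 0, 1],
  [[-0.04, -0.4, 0], 0, 1],
  [[-0.04, -0.4, 0], 0, 1],
  [[-0.04, -0.4, 0], 0, 1],
  [[-0.03, -0.3, 0], 0, 1],
])

```text
time: 16.35
position: [0.5184, -0.0714, 0.0957]
tool_rot: [0.999, -0.046, -0.012, 0.008]
ft_force: [0.2, 1.8, -5.6]
grip_width: 0.0231
```

```bash
python3 -c "
from h import *
st();go(0,3)"
```

```text
t 16.35 mark mm [-0.2 77.1] z 0.0957 jaw deg -5.28 tilt [-0.0251 -0.0149 -0.9996] F [ 0.2  1.8 -5.6] w 0.0231
to 0 3 [-0.68 -7.38]
```

Request:
carry_out([
  [[-0.03, -0.3, 0], 0, 1],
  [[-0.04, -0.4, 0], 0, 1],
  [[-0.05, -0.5, 0], 0, 1],
  [[-0.05, -0.5, 0], 0, 1],
  [[-0.05, -0.5, 0.05], 0, 1],
  [[-0.05, -0.5, 0], 0, 1],
  [[-0.05, -0.5, 0], 0, 1],
  [[-0.05, -0.5, 0], 0, 1],
  [[-0.04, -0.4, 0], 0, 1],
  [[-0.03, -0.3, 0], 0, 1],
])

```text
time: 17.35
position: [0.5138, -0.1197, 0.0963]
tool_rot: [0.999, -0.046, -0.012, 0.008]
ft_force: [1.3, 2.1, -6.0]
grip_width: 0.0228
```

```bash
python3 -c "
from h import *
st();go(0,2.4)"
```

```text
t 17.35 mark mm [-0.1 28.5] z 0.0963 jaw deg -5.32 tilt [-0.0244 -0.0149 -0.9996] F [ 1.3  2.1 -6. ] w 0.0228
to 0 2.4 [-0.23 -2.6 ]
```

Request:
carry_out([
  [[-0.03, -0.3, 0], 0, 1],
  [[-0.04, -0.4, 0], 0, 1],
  [[-0.04, -0.4, 0], 0, 1],
  [[-0.04, -0.4, 0], 0, 1],
  [[-0.04, -0.4, 0], 0, 1],
  [[-0.03, -0.3, 0], 0, 1],
  [[-0.02, -0.2, 0], 0, 1],
  [[-0.01, -0.1, 0], 0, 1],
])

```text
time: 18.15
position: [0.5113, -0.1472, 0.0963]
tool_rot: [0.999, -0.046, -0.012, 0.008]
ft_force: [1.6, 1.5, -6.4]
grip_width: 0.023
```

```bash
python3 -c "
from h import *
st();go(0,2.4)"
```

```text
t 18.15 mark mm [-0.1  0.9] z 0.0963 jaw deg -5.34 tilt [-0.024  -0.015  -0.9996] F [ 1.6  1.5 -6.4] w 0.023
to 0 2.4 [0.03 0.15]
```

Request:
carry_out([
  [[0.01, 0.12, 0], 0, 1],
  [[0, 0, -0.3], 0, 1],
  [[0, 0, -0.3], 0, 1],
  [[0, 0, -0.3], 0, 1],
  [[0, 0, -0.2], 0, 1],
])

```text
time: 18.65
position: [0.5113, -0.147, 0.0851]
tool_rot: [0.999, -0.046, -0.011, 0.009]
ft_force: [1.4, 0.2, -3.9]
grip_width: 0.0234
```

```bash
python3 -c "
from h import *
st();go(0,2.4)"
```

```text
t 18.65 mark mm [-0.1  1.1] z 0.0851 jaw deg -5.27 tilt [-0.0238 -0.0172 -0.9996] F [ 1.4  0.2 -3.9] w 0.0234
to 0 2.4 [0.02 0.13]
```

Request:
carry_out([
  [[0, 0, -0.1], 0, 1],
  [[0, 0, 0], 0, 1],
  [[0, 0, 0], 0, 0.8],
  [[0, 0, 0], 0, 0.6],
  [[0, 0, 0], 0, 0.4],
  [[0, 0, 0], 0, 0.31],
])

```text
time: 19.25
position: [0.511, -0.1473, 0.0853]
tool_rot: [0.999, -0.045, -0.012, 0.01]
ft_force: [-0.2, -0.4, 1.1]
grip_width: 0.0396
```

```bash
python3 -c "
from h import *
st()"
```

```text
t 19.25 mark mm [-0.4  0.8] z 0.0853 jaw deg -5.21 tilt [-0.0247 -0.0181 -0.9995] F [-0.2 -0.4  1.1] w 0.0396
```

Request:
carry_out([
  [[0, 0, 1], 0, 0.31],
  [[0, 0, 4], 0, 0.31],
  [[0, 0, 5], 0, 0.31],
  [[0, 0, 4], 0, 0.31],
  [[-0.4, -4.3, 0], 0, 0.31],
  [[-0.4, -4.3, 0], 0, 0.31],
  [[-0.4, -4.3, 0], 0, 0.31],
  [[-0.3, -3.2, 0], 0, 0.31],
  [[0, 0, 0], 0, 0.31],
  [[0, 0, 0], 0, 0.31],
])

```text
time: 20.25
position: [0.4938, -0.3129, 0.2405]
tool_rot: [0.999, -0.043, -0.009, 0.013]
ft_force: [0.2, 0.0, -0.4]
grip_width: 0.0601
```

Run:
```python
from h import *
st()
m=W(MK,TH,0,-.1)
for i in range(2):
    c=cam('wrist','w11.png'); a=look(c,mk=tuple(m))
R=np.array([[np.cos(TH),np.sin(TH)],[-np.sin(TH),np.cos(TH)]]); print('travel',R@(a[0]-MK)*1000)
for z in (.089,.097): print('knob top expected',z,proj(c,(*W(a[0],a[1],0,.103),z),True))
```

```text
t 20.25 mark mm [  -1.9 -165.7] z 0.2405 jaw deg -5.0 tilt [-0.0193 -0.0249 -0.9995] F [ 0.2  0.  -0.4] w 0.0601
platen [ 0.5017 -0.2487] yaw deg -5.36 [0.1476 0.1474] [-0.02 -0.16  0.11  0.07] 
mount [ 0.5024 -0.2482] rel deg -0.07 [0.0978 0.0977] [ 0.01  0.04 -0.22  0.17] 
err in mark frame mm [0.67 0.52]
platen [ 0.5016 -0.2486] yaw deg -5.41 [0.1476 0.1473] [ 0.01  0.02  0.   -0.04] 
mount [ 0.5024 -0.2483] rel deg -0.0 [0.098 0.098] [ 0.09 -0.01 -0.29  0.21] 
err in mark frame mm [0.77 0.46]
travel [  -0.14905952 -101.00050768]
knob top expected 0.089 (np.float64(325.42980387217455), np.float64(12.692625167683985))
knob top expected 0.097 (np.float64(325.4369201702543), np.float64(9.984824357672665))
```

View pics/w11.png

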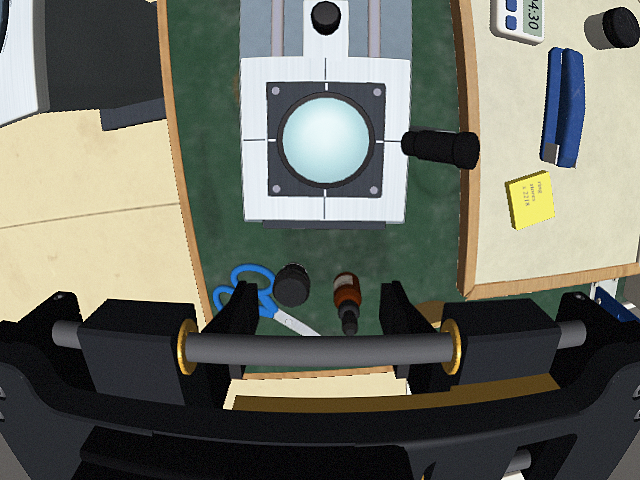

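The lens is still centred at (+0.75,+0.5) mm and 0°. Travel reads 101.0 mm, which is within the pin's play, and the bystanders look unmoved. I'll check the knob height in the scene camera against the start.

Run:
```python
from h import *
c=cam('scene','s1.png'); a=cv2.imread('pics/scene0.png'); b=cv2.imread('pics/s1.png')
k0=W(MK,TH,0,.103); k1=W(MK,TH,0,.002)
cr=[]
for im,k in ((a,k0),(b,k1)):
    p=[proj(c,(*k,z)) for z in (.089,.059,.097)]; print(np.round(p,1))
    u,v=map(int,p[0]); cr.append(cv2.resize(im[v-25:v+35,u-35:u+35],None,fx=5.5,fy=5.5,interpolation=cv2.INTER_NEAREST))
cv2.imwrite('pics/kn.png',np.hstack(cr))
```

```text
[[301.2 246.8]
 [301.4 258.6]
 [301.1 243.6]]
[[337.3 234.5]
 [337.  245.9]
 [337.4 231.4]]
```

View pics/kn.png

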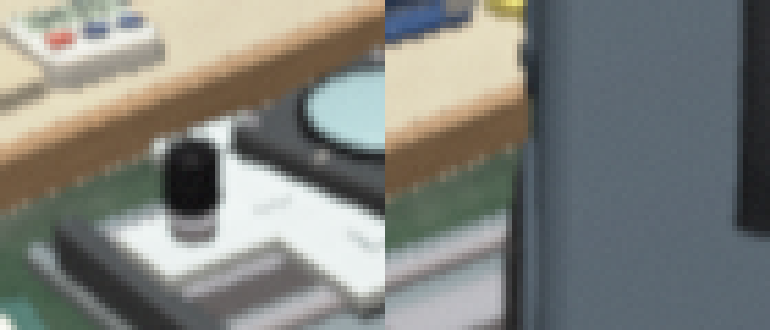

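The arm blocks the scene camera. I'll take an oblique wrist view of the knob from the free -x side instead.

Request:
carry_out([
  [[-3, 2.7, 0], 0, 0.31],
  [[-3, 2.7, 0], 0, 0.31],
  [[-3, 2.7, 0], 0, 0.31],
  [[-2.6, 2.4, 0], 0, 0.31],
  [[0, 0, -3], 0, 0.31],
  [[0, 0, -4], 0, 0.31],
  [[0, 0, -3], 0, 0.31],
  [[0, 0, 0], 0, 0.31],
  [[0, 0, 0], 0, 0.31],
])

```text
time: 21.3
position: [0.3742, -0.1903, 0.1406]
tool_rot: [0.999, -0.034, -0.008, 0.013]
ft_force: [0.9, -0.1, 0.8]
grip_width: 0.0601
```

Run:
```python
from h import *
st(); c=cam('wrist','w12.png'); im=cv2.cvtColor(np.asarray(c['pixels']),4)
ok=W(np.array([.5016,-.2486]),TH,0,.103)
u0,v0=map(int,proj(c,(*ok,.08),True)); print(u0,v0)
l,t=max(0,min(u0-60,520)),max(0,min(v0-50,380)); k=6
crop=cv2.resize(im[t:t+100,l:l+120],None,fx=k,fy=k,interpolation=cv2.INTER_CUBIC)
out=[]
for z,col in ((.089,(0,0,255)),(.097,(0,255,255))):
    pts=[proj(c,(ok[0]+.012*np.cos(s),ok[1]+.012*np.sin(s),z),True) for s in np.linspace(0,6.283,40)]
    cv2.polylines(crop,[np.int32([((u-l+.5)*k,(v-t+.5)*k) for u,v in pts])],True,col,1)
pts=[proj(c,(ok[0]+.010*np.cos(s),ok[1]+.010*np.sin(s),.048),True) for s in np.linspace(0,6.283,40)]
cv2.polylines(crop,[np.int32([((u-l+.5)*k,(v-t+.5)*k) for u,v in pts])],True,(0,255,0),1)
cv2.imwrite('pics/kn2.png',crop)
```

```text
t 21.3 mark mm [-132.5  -55. ] z 0.1406 jaw deg -3.87 tilt [-0.0167 -0.025  -0.9995] F [ 0.9 -0.1  0.8] w 0.0601
540 184
```

View pics/kn2.png

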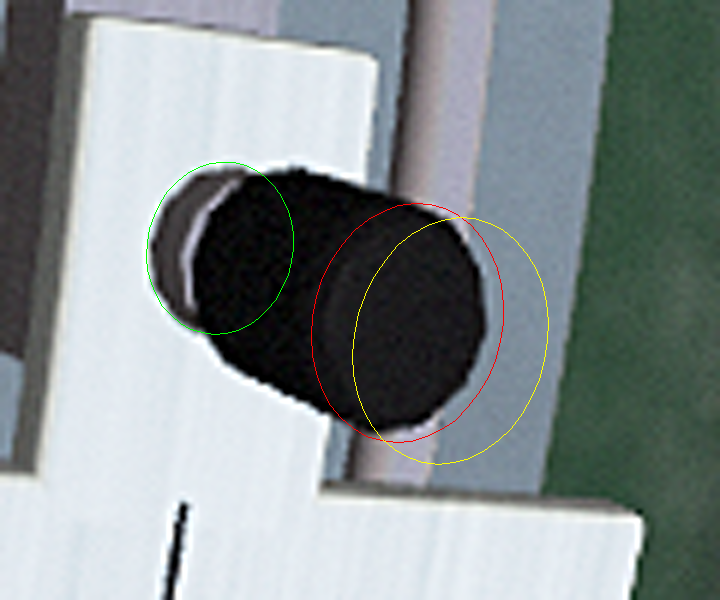

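The knob's top rim matches the fully-down circle (red, z = 89 mm), not the raised one (yellow). The knob sits right on its collar, so the plunger is home. I'm handing in.

```bash
python3 -c "
from h import *
print(robot.hand_in()); st()"
```

```text
the job is handed in; nothing more can be done
None
the job is handed in; nothing more can be done
```

The lens mount is centred and square on the marks, and the carriage is at the viewing station with the plunger down in its hole. I handed the job in at about 21 s of the 72 s allowed.

I pushed the mount into place with four taps, one on each side, while the carriage was still locked. Then I gripped the knob, lifted it about 12 mm, slid the carriage across slowly, lowered the plunger and let go.

Last checks:
- **Lens:** it was about 0.8 mm (x) and 0.5 mm (y) off the mark and turned about 0° after the slide, the same as before it.
- **Plunger:** a close wrist view shows the knob top at the fully-down height, not 8 mm higher as it would be riding on the strip.
- **Carriage:** the camera measured 101.0 mm of travel against the nominal 100 mm. That is within the pin's 1.5 mm of play plus the camera error.
- **Bystanders:** the eyepiece and dropper looked undisturbed in the last wide view. The slide box was out of that view, and I did not check it again; the gripper never came down near it.

The scene-camera check of the knob failed because the arm was in the way, so I used the wrist view instead.

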